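# Park the measuring cylinder in the bay that fits

## Task

Put the tall glass measuring cylinder away: slide it along the bench into the one bay of the parking station that is wide enough for its foot, until the foot is fully home against the back rail, and leave it standing there. The three bay inserts get swapped about, so if the foot jams at the mouth of one bay, draw it back and try the next. Touch it only on its blue foot, never on the glass; keep it standing on the bench, never lifted or tipped, and leave the other things where they are.

Things in the scene. Friction and masses are not known exactly. Their poses are not given: they have to be found in the camera images.
- cylinder: Measuring cylinder, upright, 240 mm tall, 0.2 to 0.45 kg. Round blue foot: 60 mm diameter, vertical sides, 30 mm high. Slides under a few N; pushed on the column it topples. Push the foot, or pinch it across 60 mm and drag. A tool pointing straight down strikes the column first: lean it back some 30 degrees, fingertips leading. Origin: centre of underside; z up.
- column: The glass column (not to be touched): all above the blue foot. 22 mm diameter, 210 mm long (28 mm at the rim, yellow collar of 36 mm near the top; a shallow blue cone, look only, round its lowest 8 mm). Origin on the axis, at the foot's top, 30 mm above the bench.
- station: Fixed parking station: grey back rail and end cheeks, 35 mm high, holding three white bay inserts side by side. Origin: on the bench in the plane of the bay mouths, mid bay; x points into the bays, y along the row. Spans y -148 to 148, x 0 to 84 mm. Bays are open in front and above, 62 mm deep to the rail, parallel walls 35 mm high, 92 mm apart.
- bay_right (a point): Middle of the mouth of the bay at station y = -92 mm, on the bench. The gaps of the three bays are 44, 50 and 66 mm, in an order that changes and is not measured; the walls between fill the rest of the pitch.
- bay_mid (a point): Middle of the mouth of the bay at station y = 0, on the bench. In the 66 mm bay the 60 mm foot goes home against the rail with its centre 32 mm inside the mouth plane.
- bay_left (a point): Middle of the mouth of the bay at station y = +92 mm, on the bench. In the 44 and 50 mm bays the foot jams at the mouth with its centre still 20 or 17 mm outside the mouth plane; it can be drawn straight back out.
- red_cap_jar: Bystander: white jar with a red cap, 64 mm diameter, 100 mm tall, loose. Origin: centre of the underside.
- amber_bottle: Bystander: amber bottle with a red cap, 66 mm diameter, 150 mm tall, loose. Origin: centre of the underside.
- slide_box: Bystander: green microscope slide box, 85 x 55 x 32 mm, loose. Origin: centre of the underside.

How it is judged:
By the outcome, as a careful person would: the job done as asked, in the order asked, and still so for the second after the job is handed in, with the robot touching nothing.
It also fails if it takes over 72 s, if anything falls off the work surface, if the arm or the gripper's body presses on something with over 40 N, if the wrist force passes 120 N, or if a joint passes its speed limit or range.

## Robot

A 7-joint arm with a two-finger parallel gripper is mounted at the origin on the work surface. World frame = base frame: x ahead of the robot, y to its left, z up, the work surface at z = 0. Lengths are in m, angles in rad, forces in N, time in s.
With the tool pointing down it reaches from about 0.4 to 0.9 m from the base axis. Payload 5.5 kg.
Tool frame: the origin (TCP) lies between the finger pads, 19 mm behind the fingertips; this is the grasp point; z points along the fingers, y is the line along which they close (so a half turn about z gives the same grasp; the last joint's range is limited). The gripper opens to 85 mm and grips with 20 to 120 N. Pads are 22 mm wide; open, the fingers measure 114 mm over their backs; the gripper's body (76 mm by 85 mm) begins 54 mm behind the grasp point. The pads swing forward as they close: fully open they stand 13 mm farther back than shut.
Start: joints at [0.263, 0.501, -0.427, 1.55, 0.221, 1.138, -0.21], TCP at [0.65, 0, 0.25] pointing down, gripper open.
Joint ranges: [-2.88, 2.88], [-0.31, 2.03], [-1.54, 1.56], [0.2, 2.42], [-1.41, 4.55], [0.19, 2.02], [-2.57, 2.57]. Speed limits (rad/s): [2.57, 2.57, 3.14, 3.14, 3.14, 3.14, 3.14].

## Interface

Orientations are given as [roll, pitch, yaw] about the fixed x, y, z axes, in that order (R = Rz(yaw) Ry(pitch) Rx(roll)).
In Python, from station import robot, fingers, planner, viewer, job gives the robot as it stands. Calls block until the motion is done:
- robot.reach(position, orientation): joint-space move of the TCP to a pose.
- robot.move_l(position, vel=0.15, ori=None): straight line of the TCP; ori=None keeps the orientation; vel is the mean speed in m/s.
- robot.set_joints(angles): joint-space move.
- fingers.set_gripper(opening): opening from 0.0 (shut) to 1.0 (fully open); the grip force is fixed at half the most; returns when the fingers have stopped.
- robot.wait(seconds).
- planner.inverse_kinematics(position, orientation): joint angles nearest the present ones, or None.
- viewer.snapshot(name): name is "scene" or "side" or "wrist"; returns a dict with "pixels" (420x560x3 uint8, red, green, blue), "z_map" (420x560 float32, m along the optical axis (not along the pixel's ray), 0 where there is no reading), "intrinsics" (3x3 intrinsics, pixels), "k1" (the pictures are not rectified: a ray, as slopes to the right and down, at radius r is drawn at 1 + k1 r^2 times it, then the intrinsics apply), "camera_from_world" (4x4, takes a point from world to camera coordinates). Camera axes: x right, y down, z forward; pixel columns grow to the right and rows downward; lengths in m; the calibration is good to about 2 mm. A picture is of the moment at which its call begins.
A pose or a line that the arm cannot do raises robot.Unreachable and nothing moves.
- job.finish_job(): hands the job in; it is judged then, once.
Readings, each from a call of its own:
- robot.get_time_s(): time.
- robot.get_qpos(): joint angles.
- robot.get_dq(): joint speeds.
- robot.get_joint_torque(): joint torques, N m.
- robot.get_eef_pos(): TCP position.
- robot.get_eef_rot(): TCP orientation.
- robot.get_force(): force on the tool from outside, world axes, zero at the start.
- robot.get_ft_torque(): the same for the moment, N m.
- robot.get_opening(): opening from 0.0 (shut) to 1.0 (fully open).
- robot.get_gripper_force(): force on a finger pad.
Only numpy, scipy, OpenCV 4.12 (cv2) and the standard library are available. Lean on these libraries where they do the work, as an engineer would, in place of code of your own. Each camera call takes 0.05 s, during which the arm holds its last target. There are 200 camera calls.

## Working session

There is one attempt and no reset: what is moved stays moved. The work goes in short steps, each a Python script; the robot and the scene stay as the last script left them, time stands still between calls to the robot, and variables do not carry over. Pictures are saved under pics/ and viewed, at most 10 in all, crops included, and the job is handed in when it is done.

```bash
mkdir -p pics; ls; cat > h.py <<'E'
import numpy as np, cv2
from station import robot, fingers, planner, viewer, job
def snap(n,f):
    s=viewer.snapshot(n); cv2.imwrite(f'pics/{f}.png',s['pixels'][:,:,::-1]); np.savez(f'pics/{f}.npz',**s); return s
def cloud(s):
    K=np.array(s['intrinsics']);k=float(s['k1']);z=s['z_map'];h,w=z.shape
    u,v=np.meshgrid(np.arange(w),np.arange(h))
    p=cv2.undistortPoints(np.stack([u,v],-1).reshape(-1,1,2).astype(np.float64),K,np.array([k,0,0,0.])).reshape(h,w,2)
    c=np.dstack([p[...,0]*z,p[...,1]*z,z]); T=np.linalg.inv(np.array(s['camera_from_world']))
    W=c@T[:3,:3].T+T[:3,3]; W[z<=0]=np.nan
    return W
E
python3 - <<'E'
from h import *
a=snap('scene','s1');b=snap('side','d1')
cv2.imwrite('pics/both.png',cv2.resize(np.hstack([a['pixels'],b['pixels']])[:,:,::-1],(800,300)))
for s in (a,b): print(np.linalg.inv(s['camera_from_world'])[:3].round(2))
E
```

```text
pics
[[-0.65  0.6  -0.48  1.15]
 [ 0.76  0.49 -0.42  0.48]
 [-0.01 -0.63 -0.77  0.97]]
[[ 0.76 -0.46  0.46  0.17]
 [-0.65 -0.54  0.54 -0.48]
 [ 0.   -0.71 -0.7   0.7 ]]
```

View pics/s1.png

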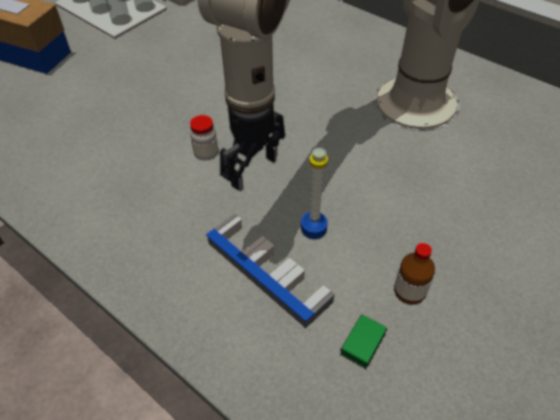

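View pics/d1.png

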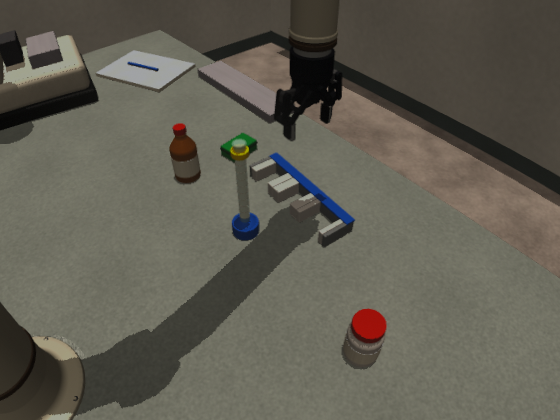

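The cylinder foot is at scene (315,225) / side (245,227). The station runs from (210,235) to (315,315) in scene, with its mouths facing the cylinder. The jar is at (204,140), the bottle at (414,275) and the box at (364,340). Next I'll fit positions from depth.

```bash
cat > m.py <<'E'
from h import *
S=[dict(np.load(f'pics/{f}.npz')) for f in('s1','d1')]
P=[];C=[]
for i,s in enumerate(S):
    W=cloud(s);hsv=cv2.cvtColor(s['pixels'],cv2.COLOR_RGB2HSV)
    r=(W[...,0]>.3)&(W[...,0]<1.1)&(abs(W[...,1])<.5)&(W[...,2]>.012)&(W[...,2]<.3)
    blue=r&(hsv[...,0]>105)&(hsv[...,0]<130)&(hsv[...,1]>150)
    n,l,st,ce=cv2.connectedComponentsWithStats(blue.astype(np.uint8))
    for k in range(1,n):
        if st[k,4]>60:
            p=W[l==k];print(i,'blue',st[k],np.nanmedian(p,0).round(4),np.nanpercentile(p,[2,98],axis=0).round(3).tolist())
    for nm,c in(('green',(hsv[...,0]>45)&(hsv[...,0]<80)),('red',((hsv[...,0]<6)|(hsv[...,0]>174))),('yel',(hsv[...,0]>22)&(hsv[...,0]<35))):
        n,l,st,ce=cv2.connectedComponentsWithStats((r&c&(hsv[...,1]>150)).astype(np.uint8))
        for k in range(1,n):
            if st[k,4]>30: print(i,nm,st[k],np.nanmedian(W[l==k],0).round(3))
    P.append(W[r]);C.append(s['pixels'][r])
# top-down map, 1mm
P=np.vstack(P);C=np.vstack(C);o=np.argsort(P[:,2]);P=P[o];C=C[o]
m=P[:,2]<.05;P=P[m];C=C[m]
x0,y0=.5,-.25
im=np.zeros((500,500,3),np.uint8)
for p,c in zip(P,C):
    cv2.circle(im,(int((p[1]-y0)*1000),int((p[0]-x0)*1000)),1,tuple(int(v) for v in c[::-1]),-1)
cv2.imwrite('pics/top.png',im)
E
python3 m.py
```

```text
0 blue [301 213  26  25 430] [0.5404 0.0621 0.0314] [[0.507, 0.027, 0.014], [0.558, 0.081, 0.042]]
0 blue [ 207  230  107   91 1444] [0.7129 0.0591 0.0372] [[0.692, -0.093, 0.033], [0.731, 0.189, 0.041]]
0 green [ 342  316   44   50 1239] [0.696 0.297 0.033]
0 red [190 115  23  19 337] [ 0.51  -0.306  0.101]
0 red [415 243  17  17 213] [0.534 0.302 0.15 ]
0 yel [310 155  18  14 148] [0.538 0.06  0.226]
1 blue [270 153  84  72 862] [0.7089 0.0266 0.0369] [[0.691, -0.098, 0.033], [0.728, 0.183, 0.039]]
1 blue [232 213  27  24 447] [0.5181 0.0406 0.0306] [[0.499, 0.024, 0.014], [0.553, 0.077, 0.039]]
1 green [221 133  35  19 191] [0.706 0.303 0.031]
1 red [173 123  13  13 125] [0.526 0.296 0.149]
1 red [351 309  35  34 935] [ 0.502 -0.313  0.1  ]
1 yel [230 146  19  15 176] [0.52  0.044 0.226]
```

View pics/top.png

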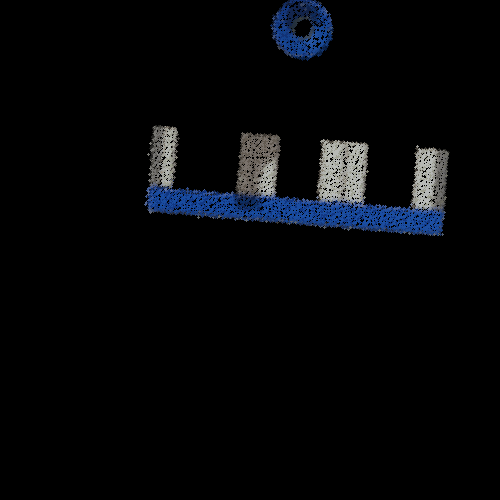

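The top-down map (1 mm/px, column = y+250, row = x-500) shows gaps of about 62, 40 and 47 px. The wide bay is therefore the right-hand one, with its mouth near (209,131). The foot centre is at about (302,28.5), which is world (0.529, 0.052). Next I'll fit the station pose and check IK.

```bash
cat >> h.py <<'E'
from scipy.spatial.transform import Rotation as Rr
def ori(psi,phi,flip=False):
    R=Rr.from_euler('xyz',[np.pi,-phi,psi])
    if flip: R=R*Rr.from_euler('z',np.pi)
    return R.as_euler('xyz').tolist()
E
cat > fit.py <<'E'
exec(open('m.py').read().split('# top-down')[0].replace('print','(lambda *a:0)'))
P=np.vstack(P);C=np.vstack(C);hsv=cv2.cvtColor(C[None],cv2.COLOR_RGB2HSV)[0]
b=(hsv[:,1]>150)&(hsv[:,0]>105)&(hsv[:,0]<130)
f=b&(np.hypot(P[:,0]-.529,P[:,1]-.052)<.05)
print('foot',cv2.minEnclosingCircle((P[f][:,:2]*1000).astype(np.float32)))
r=b&(P[:,0]>.65)&(P[:,2]<.045)
print('rail',cv2.minAreaRect((P[r][:,:2]*1000).astype(np.float32)))
rc,(w,h),a=cv2.minAreaRect((P[r][:,:2]*1000).astype(np.float32))
bp=cv2.boxPoints((rc,(w,h),a)); e=max([bp[1]-bp[0],bp[2]-bp[1]],key=np.linalg.norm); e=e/np.linalg.norm(e); e*=np.sign(e[1])
X=np.array([e[1],-e[0]]); print('yaw',np.degrees(np.arctan2(X[1],X[0])))
O=np.array(rc)/1000-X*.073; print('origin',O)
w=(P[:,2]>.028)&(P[:,2]<.045)&~b
q=(P[w][:,:2]-O)@np.array([X,e]).T; k=(abs(q[:,0]-.03)<.045)&(abs(q[:,1])<.16)
q=q[k]; print('x range',np.percentile(q[:,0],[1,2,5]))
hh,ed=np.histogram(q[(q[:,0]>0.005)&(q[:,0]<.055),1],np.arange(-.155,.156,.002))
print([(round(x*1000),int(n)) for x,n in zip(ed,hh)])
s=viewer.snapshot('wrist');print('wristcam',np.linalg.inv(s['camera_from_world'])[:3,[2,3]].round(3))
print(robot.get_eef_rot(),robot.get_opening(),robot.get_time_s(),robot.get_force())
for psi in(-62,-35,-4.5):
  for fl in(False,True):
    print(psi,fl,[None if (j:=planner.inverse_kinematics(p,ori(np.radians(psi),np.radians(38),fl))) is None else np.round(j,2) for p in([.5,.12,.05],[.5,0,.03],[.6,-.045,.03])])
E
python3 fit.py
```

```text
foot ((529.1931762695312, 51.696956634521484), 31.23624610900879)
rail ((706.55859375, 45.06678771972656), (296.5630187988281, 35.158512115478516), 85.35645294189453)
yaw -4.64354
origin [0.63379821 0.0509766 ]
x range [0.00496183 0.00542694 0.00717095]
[(-155, 0), (-153, 0), (-151, 1), (-149, 13), (-147, 49), (-145, 39), (-143, 33), (-141, 34), (-139, 25), (-137, 33), (-135, 34), (-133, 32), (-131, 34), (-129, 32), (-127, 47), (-125, 24), (-123, 4), (-121, 0), (-119, 0), (-117, 0), (-115, 0), (-113, 0), (-111, 0), (-109, 0), (-107, 0), (-105, 0), (-103, 0), (-101, 0), (-99, 0), (-97, 0), (-95, 0), (-93, 0), (-91, 0), (-89, 0), (-87, 0), (-85, 0), (-83, 0), (-81, 0), (-79, 0), (-77, 0), (-75, 0), (-73, 0), (-71, 0), (-69, 0), (-67, 0), (-65, 0), (-63, 0), (-61, 3), (-59, 32), (-57, 54), (-55, 33), (-53, 27), (-51, 29), (-49, 34), (-47, 24), (-45, 32), (-43, 34), (-41, 33), (-39, 33), (-37, 32), (-35, 37), (-33, 29), (-31, 33), (-29, 27), (-27, 41), (-25, 34), (-23, 42), (-21, 3), (-19, 0), (-17, 0), (-15, 0), (-13, 0), (-11, 0), (-9, 0), (-7, 0), (-5, 0), (-3, 0), (-1, 0), (1, 0), (3
[... 1118 characters left out ...]
([-0.56,  0.66, -0.17,  2.05,  1.02,  0.93, -1.06]), array([-0.45,  0.65, -0.05,  2.2 ,  1.24,  0.74, -1.13]), array([-0.35,  0.71,  0.03,  2.02,  1.2 ,  0.69, -0.9 ])]
-35 False [array([-1.58,  1.03,  1.11,  2.31, -1.23,  0.23, -1.81]), array([-0.63,  0.61,  0.23,  2.41,  2.  ,  0.49,  1.66]), array([-0.61,  0.7 ,  0.44,  2.23,  2.15,  0.28,  1.66])]
-35 True [array([-0.56,  0.58, -0.16,  2.28,  1.5 ,  0.72, -1.11]), array([-0.39,  0.6 , -0.04,  2.41,  1.93,  0.63, -1.35]), array([-0.45,  0.66,  0.25,  2.22,  2.01,  0.39, -1.28])]
-4.5 False [None, None, array([ 0.38,  0.66, -0.42,  2.3 ,  2.67,  0.51,  2.12])]
-4.5 True [None, None, array([ 0.69,  0.79, -0.78,  2.29,  2.42,  0.64, -0.61])]
```

```bash
python3 - <<'E'
from h import *
for phi in(25,30,35):
 for psi in(-4.6,-20,-35):
  for fl in(0,1):
   r=[]
   for x in np.arange(.48,.63,.02):
    j=planner.inverse_kinematics([x,-.03-.08*(x-.6)+np.tan(np.radians(-psi-4.6))*0,.035],ori(np.radians(psi),np.radians(phi),fl))
    r.append('-' if j is None else '%.2f/%.2f'%(j[3],j[5]))
   print(phi,psi,fl,' '.join(r))
E
```

```text
25 -4.6 0 - 2.39/0.21 2.37/0.23 2.32/0.22 2.28/0.21 2.23/0.21 2.20/1.05 2.15/1.05
25 -4.6 1 - 2.38/0.33 2.34/0.28 2.30/0.24 2.26/0.20 2.20/0.53 2.15/0.38 2.11/0.26
25 -20 0 2.42/0.24 2.38/0.22 2.34/0.21 2.29/0.20 2.27/0.91 2.23/0.92 2.18/0.92 2.13/0.92
25 -20 1 2.42/0.23 2.38/0.19 2.31/0.67 2.27/0.52 2.23/0.40 2.19/0.29 2.15/0.19 2.11/0.20
25 -35 0 2.38/0.22 2.34/0.21 2.28/0.41 2.23/0.52 2.22/0.25 2.17/0.27 2.13/0.29 2.08/0.32
25 -35 1 2.38/0.31 2.33/0.30 2.29/0.29 2.24/0.30 2.20/0.31 2.15/0.33 2.11/0.34 2.06/0.36
30 -4.6 0 - - 2.41/0.33 2.36/0.30 2.32/0.28 2.27/0.25 2.23/0.23 2.18/0.21
30 -4.6 1 - - 2.40/0.40 2.36/0.37 2.29/1.03 2.25/0.76 2.21/0.76 2.17/0.30
30 -20 0 - - 2.39/0.33 2.34/0.31 2.31/0.21 2.25/0.27 2.21/0.25 2.16/0.24
30 -20 1 - - 2.39/0.34 2.34/0.30 2.30/0.27 2.26/0.23 2.21/0.19 2.14/0.58
30 -35 0 2.42/0.32 2.38/0.31 2.34/0.29 2.29/0.28 2.25/0.27 2.20/0.25 2.15/0.36 2.10/0.48
30 -35 1 2.42/0.38 2.38/0.36 2.33/0.33 2.29/0.32 2.25/0.32 2.20/0.31 2.15/0.32 2.11/0.33
35 -4.6 0 - - - 2.41/0.50 2.36/0.48 2.32/0.45 2.27/0.43 2.24/0.34
35 -4.6 1 - - - 2.40/0.57 2.36/0.54 2.32/0.52 2.27/0.50 2.22/0.48
35 -20 0 - - - 2.39/0.52 2.35/0.42 2.30/0.40 2.26/0.38 2.21/0.35
35 -20 1 - - - 2.39/0.49 2.34/0.47 2.30/0.45 2.25/0.44 2.21/0.44
35 -35 0 - 2.41/0.42 2.38/0.30 2.34/0.28 2.29/0.26 2.25/0.24 2.20/0.22 2.15/0.32
35 -35 1 - 2.41/0.49 2.37/0.44 2.33/0.40 2.29/0.38 2.24/0.37 2.20/0.36 2.15/0.35
```

```bash
cat >> h.py <<'E'
PHI=np.radians(31)
def line_to(p,vel,o=None,n=1):
    robot.move_l([float(v) for v in p],vel,o)
def descend(xy,z0,zmin,fz=6):
    """guarded descent; stops on bench contact and lifts 4 mm"""
    f0=np.array(robot.get_force());z=z0;line_to([*xy,z],.15)
    robot.wait(.2);f0=np.array(robot.get_force())
    while z>zmin:
        z-=.002;line_to([*xy,z],.03);f=np.array(robot.get_force())-f0
        if abs(f[2])>fz: print('touch',z,f);z+=.004;line_to([*xy,z],.03);break
    print('z',z,robot.get_eef_pos(),robot.get_force(),robot.get_time_s());return z
E
python3 - <<'E'
from h import *
foot=np.array([.529,.052]);X=np.array([.9967,-.081]);bay=np.array([.6305,-.041])
tgt=bay-.043*X;d=tgt-foot;L=np.linalg.norm(d);d/=L;psi=np.arctan2(d[1],d[0])
o=ori(psi,PHI,True);p=foot-.10*d
for z in(.36,.2,.035):print(planner.inverse_kinematics([*p,z],o))
for s in(.06,.0,-.06):print(planner.inverse_kinematics([*(foot-s*d),.035],o))
fingers.set_gripper(.45)
line_to([.65,0,.38],.25)
robot.reach([*p.tolist(),.36],o)
line_to([*p,.08],.2)
z=descend(p,.045,.022)
snap('side','d2');snap('wrist','w2')
a=cv2.imread('pics/d2.png')[60:380,80:400];b=cv2.imread('pics/w2.png')
cv2.imwrite('pics/v2.png',np.hstack([cv2.resize(a,(400,400)),cv2.resize(b,(400,300),)[:,:].copy() if 0 else cv2.copyMakeBorder(cv2.resize(b,(400,300)),0,100,0,0,0)]))
E
```

```text
[-0.16889535  0.11750501 -0.56852352  1.902755    0.62370304  1.29519383
 -0.37991555]
[-0.26436379  0.33087703 -0.50254478  2.07143906  0.8161223   1.06142565
 -0.68861003]
[-0.53595195  0.61796171 -0.19189425  2.13098163  1.02767176  0.7820645
 -1.00683865]
[-0.49947296  0.6128865  -0.13454611  2.13443675  1.05258387  0.73015667
 -0.95404535]
[-0.42789959  0.61460426 -0.06925222  2.12413504  1.09224738  0.66320732
 -0.87465368]
[-0.32627662  0.62560964 -0.04408101  2.09518578  1.13644042  0.61692443
 -0.79695056]
z 0.020999999999999977 [0.47410583 0.13556876 0.02086523] [ 0.44528754 -0.14305049 -0.06932927] 7.3667
```

View pics/v2.png

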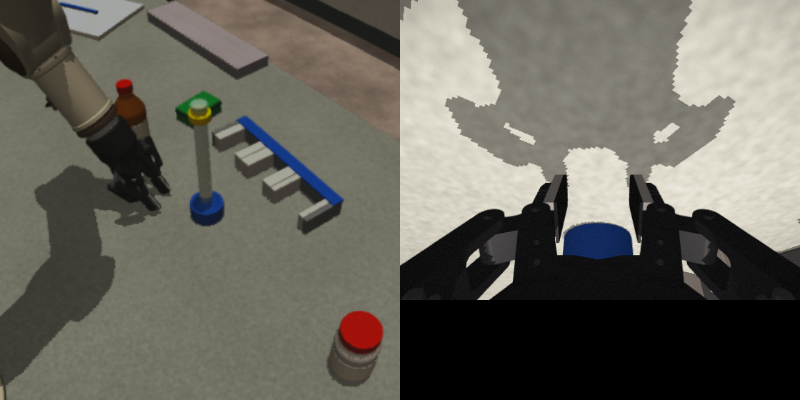

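The fingers are low, and the foot is centred between them in the wrist view at (598,240). I'll push towards the wide bay next, stopping short to measure.

```bash
cat >> h.py <<'E'
def findfoot():
    s=viewer.snapshot('scene');b=viewer.snapshot('side');P=[]
    for q in(s,b):
        W=cloud(q);h=cv2.cvtColor(q['pixels'],cv2.COLOR_RGB2HSV)
        m=(h[...,0]>22)&(h[...,0]<35)&(h[...,1]>150)&(W[...,2]>.2)&(W[...,2]<.25)
        f=(h[...,0]>105)&(h[...,0]<130)&(h[...,1]>150)&(W[...,2]>.012)&(W[...,2]<.045)
        c=np.nanmedian(W[m],0)[:2];f&=np.hypot(W[...,0]-c[0],W[...,1]-c[1])<.055
        P.append((c,W[f][:,:2]))
    c=np.mean([p[0] for p in P],0)
    q=np.vstack([p[1] for p in P]); q=q[np.hypot(*(q-c).T)<.036]
    print('collar',c.round(4),'foot',np.round(cv2.minEnclosingCircle((q*1000).astype(np.float32)),1) if 0 else cv2.minEnclosingCircle((q*1000).astype(np.float32)))
    return c
def push(a,b,z,step=.01,vel=.05,fmax=25,f0=None):
    a,b=np.array(a),np.array(b);L=np.linalg.norm(b-a);d=(b-a)/L
    if f0 is None:f0=np.array(robot.get_force())
    fs=[]
    for s in np.append(np.arange(step,L,step),L):
        line_to([*(a+s*d),z],vel);f=np.array(robot.get_force())-f0;fs.append(f.round(1).tolist())
        if abs(f[:2]@d)>fmax: print('stop at',s);break
    print(fs[-12:],robot.get_eef_pos(),robot.get_time_s())
E
python3 - <<'E'
from h import *
foot=np.array([.529,.052]);X=np.array([.9967,-.081]);bay=np.array([.6305,-.041])
tgt=bay-.043*X;d=tgt-foot;d/=np.linalg.norm(d);p=foot-.10*d
line_to([*p,.026],.05)
push(p,tgt-.06*d,.026)
print(tgt);findfoot();snap('scene','s3')
cv2.imwrite('pics/v3.png',cv2.resize(cv2.imread('pics/s3.png')[100:340,160:440],(700,600)))
E
```

```text
[[0.3, -0.4, 0.4], [0.1, -0.7, -0.4], [-0.4, -0.0, -0.1], [-0.3, -0.4, -0.3], [-0.9, -0.1, 0.6], [-0.2, 0.2, 0.4], [-0.3, -0.9, -0.1], [0.6, -0.5, -0.0], [0.2, -1.4, 0.0], [-0.5, -0.5, -0.7], [0.4, -1.3, -0.4], [-0.5, 0.1, -0.7]] [0.55498437 0.01209775 0.02606632] 12.9083
[ 0.5876419 -0.037517 ]
collar [ 0.5782 -0.0225] foot ((576.8809204101562, -19.814599990844727), 32.76747512817383)
```

View pics/v3.png

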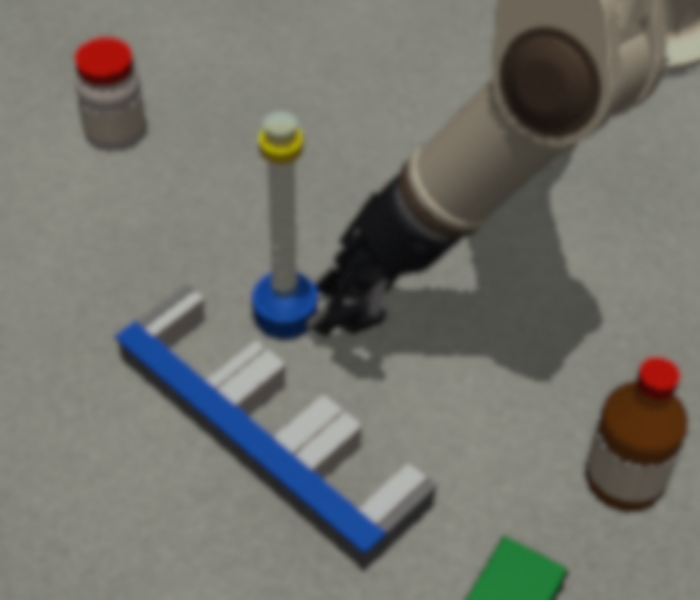

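The cylinder is upright and cradled by the fingers, with the foot at crop (285,303), in front of the right bay. I'll finish this leg, then go round behind it.

```bash
python3 - <<'E'
from h import *
foot=np.array([.529,.052]);X=np.array([.9967,-.081]);bay=np.array([.6305,-.041])
tgt=bay-.043*X;d=tgt-foot;d/=np.linalg.norm(d)
push(tgt-.06*d,tgt-.0405*d,.026)
line_to([*(tgt-.12*d),.03],.12)
c=findfoot()
line_to([*(tgt-.12*d),.36],.25)
o=ori(np.arctan2(X[1],X[0]),np.radians(30),True)
for x in(.06,.065,.07,.075):
    q=c-x*X; print(x,[planner.inverse_kinematics([*q,z],o) is not None for z in(.36,.25,.15,.1,.06,.03,.022)])
rel=c-bay;print('station rel x,lat',rel@X,rel@np.array([-X[1],X[0]]))
E
```

```text
[[1.2, 0.9, 0.1], [0.0, -0.1, 0.6]] [ 0.56569133 -0.00441781  0.0261096 ] 13.75
collar [ 0.5893 -0.0392] foot ((589.844482421875, -39.1202392578125), 31.83379364013672)
0.06 [True, True, True, True, True, True, True]
0.065 [True, True, True, True, True, True, True]
0.07 [True, True, True, True, True, True, True]
0.075 [True, True, True, True, True, True, True]
station rel x,lat -0.041216971082433614 -0.001587993587289573
```

```bash
python3 - <<'E'
from h import *
X=np.array([.9967,-.081]);bay=np.array([.6305,-.041])
o=ori(np.arctan2(X[1],X[0]),np.radians(30),True)
p=bay-.112*X
fingers.set_gripper(.28)
robot.reach([*p.tolist(),.36],o)
print(robot.get_qpos())
try: line_to([*p,.08],.2)
except robot.Unreachable as e:
    print('unr',e); robot.reach([*p.tolist(),.2],o); robot.reach([*p.tolist(),.08],o)
descend(p,.04,.025)
line_to([*p,.026],.05) if robot.get_eef_pos()[2]<.0255 else 0
push(p,bay-.055*X,.026)
findfoot();snap('side','d4');snap('scene','s4')
cv2.imwrite('pics/v4.png',np.hstack([cv2.resize(cv2.imread('pics/s4.png')[120:340,180:360],(400,489)),cv2.resize(cv2.imread('pics/d4.png')[80:300,220:400],(400,489))]))
E
```

```text
[ 0.1135224  -0.15819369 -0.12360931  2.14633992  0.04697001  0.6316038
  1.44577516]
unr the arm cannot follow that straight line within its joint ranges
z 0.023999999999999987 [ 0.51877896 -0.03189812  0.02384861] [-0.80217333  0.76071527 -0.26890472] 22.6
[[-0.7, 1.4, -0.3], [-0.9, 1.0, 0.1], [-0.9, 0.7, 0.4], [-1.1, 1.0, -0.3], [-0.5, 0.6, -0.8], [-0.8, 0.5, -0.3]] [ 0.57613855 -0.03664112  0.02608444] 24.8917
collar [nan nan] foot ((0.0, 0.0), 0.0)
  return np.nanmean(a, axis, out=out, keepdims=keepdims)
```

View pics/v4.png

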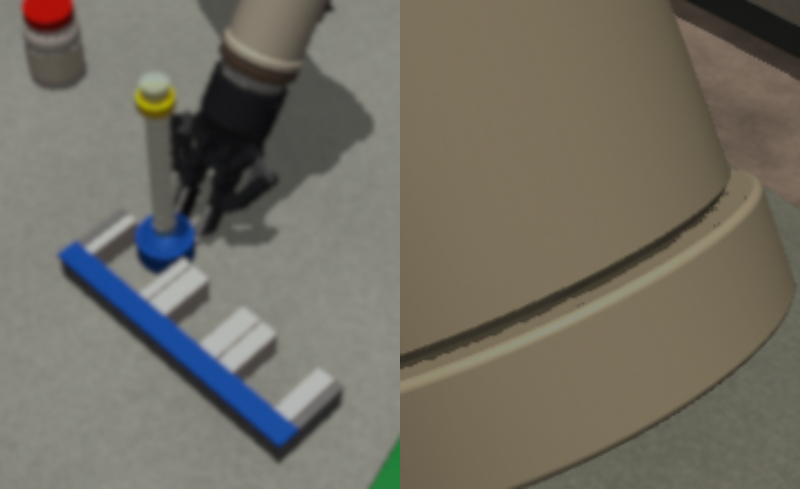

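The cylinder is upright at the mouth of the right bay (crop (165,240)) with the fingers behind it; the arm blocks the side view. I'll continue the push under a force limit.

```bash
python3 - <<'E'
from h import *
X=np.array([.9967,-.081]);bay=np.array([.6305,-.041])
push(bay-.055*X,bay-.003*X,.026,step=.004,vel=.03,fmax=9)
snap('scene','s5')
cv2.imwrite('pics/v5.png',cv2.resize(cv2.imread('pics/s5.png')[120:340,180:360],(480,587)))
E
```

```text
stop at 0.048
[[-0.2, -0.8, -1.2], [-0.9, 0.9, -1.5], [-0.4, 0.6, -1.2], [-0.4, 0.2, -1.2], [-0.2, 0.1, -0.9], [-0.0, 0.6, -0.9], [-0.3, 0.2, -1.5], [0.3, 0.3, -0.2], [-0.3, 0.3, -1.0], [-0.6, 0.8, -2.1], [-7.8, 0.1, 3.4], [-17.6, -0.7, 8.0]] [ 0.6189383  -0.03967616  0.02404226] 28.4917
```

View pics/v5.png

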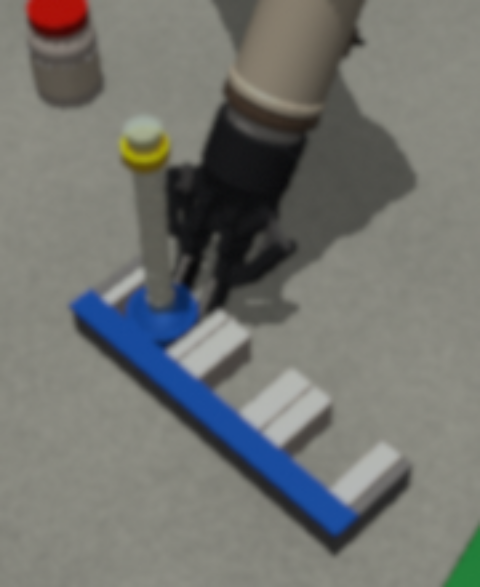

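The contact force rose right at the predicted home depth, and the foot meets the rail at crop (162,315). I'll withdraw and verify.

```bash
python3 - <<'E'
from h import *
X=np.array([.9967,-.081]);bay=np.array([.6305,-.041])
line_to([*(bay-.03*X),.028],.05)
line_to([*(bay-.105*X),.03],.12)
q=robot.get_qpos()
p=bay-.112*X
o=ori(np.arctan2(X[1],X[0]),np.radians(30),True)
robot.reach([*p.tolist(),.2],o)
robot.reach([*(p+[-.0,.0]).tolist(),.36],o)
robot.set_joints([q[0]+1.2]+list(robot.get_qpos()[1:]))
c=findfoot();r=c-bay;print('rel',r@X,r@np.array([-X[1],X[0]]),robot.get_time_s())
snap('scene','s6');snap('side','d6')
cv2.imwrite('pics/v6.png',np.hstack([cv2.resize(cv2.imread('pics/s6.png')[100:380,160:440],(400,400)),cv2.resize(cv2.imread('pics/d6.png')[100:380,140:420],(400,400))]))
E
```

```text
collar [ 0.6619 -0.0442] foot ((665.153564453125, -44.6804084777832), 33.01933288574219)
rel 0.03156941251233969 -0.000651415407409326 34.325
```

View pics/v6.png

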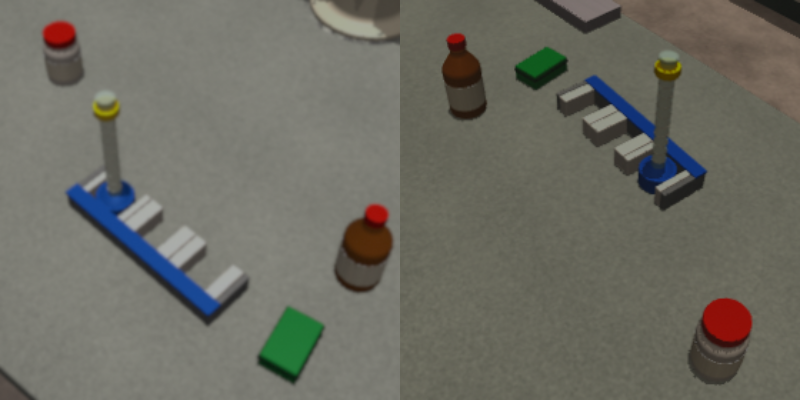

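```bash
python3 - <<'E'
from h import *
X=np.array([.9967,-.081]);Y=np.array([.081,.9967]);bay=np.array([.6305,-.041])
for f in('s6','d6'):
    s=dict(np.load(f'pics/{f}.npz'));W=cloud(s);h=cv2.cvtColor(s['pixels'],cv2.COLOR_RGB2HSV)
    x=(W[...,:2]-bay)@X;y=(W[...,:2]-bay)@Y;z=W[...,2]
    b=(h[...,0]>105)&(h[...,0]<130)&(h[...,1]>150)&(z>.029)&(z<.043)
    r=b&(x>.045)&(x<.11)&(y>.04)&(y<.24)
    g=b&(abs(y)<.029)&(x<.05)&(x>-.02)
    w=~b&(z>.031)&(z<.042)&(x<.055)&(x>-.02)&(y>-.06)&(y<.24)
    print(f,'rail top x',np.percentile(x[r],[2,98]).round(4),'foot x',np.percentile(x[g],[2,98]).round(4),'y',np.percentile(y[g],[2,98]).round(4),'walls front',np.percentile(x[w],[1,3]).round(4))
E
```

```text
s6 rail top x [0.0625 0.0853] foot x [0.0071 0.0492] y [-0.0251  0.0262] walls front [0.0018 0.0027]
d6 rail top x [0.0618 0.0843] foot x [0.0049 0.0477] y [-0.0268  0.0251] walls front [0.0004 0.0014]
```

The rail front is at 62 mm and the foot axis at 31.6 mm, so the foot is home. The cylinder is upright and the bystanders are untouched.

```bash
python3 -c "
from h import *
print(job.finish_job())"
```

```text
the job is handed in; nothing more can be done
None
```

The measuring cylinder is standing in the right-hand bay (the 66 mm one), with its foot measured home against the back rail to within about 1 mm, and the job was handed in at about 34 s of the 72 s allowed.

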